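# Demould a resin specimen block

### The arm

A 7-joint arm with a two-finger parallel gripper is mounted at the origin on a cart in front of the work surface, level with it; the furniture and walls round the work are solid. World frame = base frame: x ahead of the robot, y to its left, z up, the work surface at z = 0. Lengths are in mm, angles in rad, forces in N, time in s.
With the tool pointing down it reaches from about 400 to 875 mm from the base axis. Payload 4.4 kg.
Tool frame: the origin (TCP) lies midway between the tips of the shut fingers; the grasp point (between the pads) lies 19 mm behind it (ctrl.grip_point_offset is the distance from the TCP to the grasp point, in mm); z points along the fingers, y is the line along which they close (so a half turn about z gives the same grasp; the last joint's range is limited). The gripper opens to 85 mm and grips with 20 to 120 N. Pads are 22 mm wide; open, the fingers measure 114 mm over their backs; the gripper's body (76 mm by 85 mm) begins 54 mm behind the grasp point. The pads swing forward as they close: fully open they stand 13 mm farther back than shut.
Start: joints at [1.101, 0.628, 0.038, 1.517, -0.027, 0.996, -0.02], TCP at [255.423, -597.726, 231.313] pointing down, gripper open.
Joint ranges: [-3.06, 3.06], [-0.37, 2.12], [-1.25, 1.32], [0.18, 2.47], [-1.1, 4.24], [0.23, 1.98], [-2.94, 2.94]. Speed limits (rad/s): [2.57, 2.57, 3.14, 3.14, 3.14, 3.14, 3.14].

### API

Orientations are given as [roll, pitch, yaw] about the fixed x, y, z axes, in that order (R = Rz(yaw) Ry(pitch) Rx(roll)).
In Python, from cell import ctrl gives the robot as it stands.
- The arm moves only by the tool nudge_tcp, called after "Call:" as a command line: name --argument value ..., lists and objects as JSON in quotes. Schema: {"type":"object","properties":{"motion":{"type":"array","items":{"type":"array","prefixItems":[{"type":"array","items":{"type":"number"},"minItems":3,"maxItems":3},{"type":"array","items":{"type":"number"},"minItems":3,"maxItems":3},{"type":"number"}],"minItems":3,"maxItems":3},"minItems":1,"maxItems":12},"only":{"type":"string"},"quiet":{"type":"boolean"},"lines":{"type":"string"}},"required":["motion"],"additionalProperties":false}. motion is a list of rows, 1 to 12 of them, each written [[dx, dy, dz], [rx, ry, rz], opening]: dx, dy, dz in shares of the most that a row can go, 1 being 50 mm, then a rotation vector rx, ry, rz in units of 0.2 rad, then the finger opening in mm; each row shifts and turns the commanded pose from where the row before left it, along the tool's axes as they then stand; what a row does not reach is not made up. A row lasts 1/10 s, in which the tool goes at most 50 mm and 0.15 rad, less where a joint would pass 70% of its speed; a pose out of reach is approached as far as the arm can. The fingers move at their own pace and stop on an object; the grip force is fixed at half the most. Time passes only in rows, so rows that do not move let the fingers close. The tool returns the time, the measured TCP pose, the force, the opening and the grip force at its end. only (a regular expression) keeps the lines of the reply that match it, lines (a string "A,B") keeps lines A to B, and quiet returns only ok. Input that does not fit is refused with a message, and nothing moves.
- ctrl.read_state(): the state, without advancing time (a new reading comes with each control period).
- ctrl.get_image(name): name is "scene" or "top" or "wrist"; returns the picture (400x640x3 uint8, blue, green, red); there is no depth.
- ctrl.calibration(name): a dict with "fx", "fy", "cx", "cy" (pixels), "rvec" (rotation vector, rad) and "tvec" (3), from world to camera coordinates, as OpenCV has them; the wrist camera has in their place "hand_eye" (4x4, takes a point from camera to tool coordinates, whose origin is the TCP and whose axes are the flange's). Camera axes: x right, y down, z forward; pixel columns grow to the right and rows downward; lengths in mm; the calibration is good to about 2 mm. A picture is of the moment at which its call begins: read the wrist's pose just before it. calibration takes no time and is no camera call.
- ctrl.finish_job(): hands the job in; it is judged then, once.
The state is a dict: "clock": time; "qpos": joint angles; "qd": joint speeds; "tau": joint torques, N m; "eef_pos": TCP position; "tool_rot": TCP orientation; "force": force on the tool from outside, world axes, zero at the start; "torque": the same for the moment, N m; "width": finger opening in mm; "gripper_force": force on a finger pad.
Only numpy, scipy, OpenCV 4.12 (cv2) and the standard library are available. Lean on these libraries where they do the work, as an engineer would, in place of code of your own. Each camera call takes 0.05 s, during which the arm holds its last target. There are 200 camera calls.

### The job

A cast resin specimen block with a blue holder sits in the tilted mould, held down by a swinging keeper with a red post. Swing the keeper fully aside, draw the block straight out of the cavity without jamming it, and stand it upright, set down gently, on the enamel tray's floor as the third in the row: at the free end beside the block with the yellow holder, in line with it, rib parallel to its rib, leaving a gap of roughly 2 cm. Leave the two finished blocks, the amber bottle and the beaker where they stand.

Things in the scene. Friction and masses are not known exactly. Their poses are not given: they have to be found in the camera images.
- mould: Aluminium mould, fixed on a grey stand, its face tilted 25 deg towards the robot. Origin: centre of the cavity's mouth, in the face, about 52 mm above the worktop. z square out of the face (draw direction), x up the slope, y level. Face x -36 to +36, y -38 to +58 mm. Cavity 29 (x) by 43 mm (y), 24 deep, straight walls. Stand's base plate 104 x 130 mm, 8 mm high.
- keeper (a joint): Steel keeper bar's hinge about mould z at mould x 0, y +44 mm; rad, starts 0 to 0.2. At 0 the bar lies along y, tongue over the block's +y edge; growing angle moves the tongue up the slope, the red post down it. Clear of the block above 1.25, stop at 1.57. About 2 N at the post, stays put, no spring. Bar 12 mm wide, 5.5 to 9.5 mm above the face; tongue ends 27 mm from the pivot.
- keeper_post (a point): Middle of the red round post on the keeper's tail: 12 mm across, axis along mould z, from 9.5 to 37.5 mm above the mould face; this point 23.5 mm above it, 30 mm from the pivot (on its +y side at angle 0).
- block_blue: Block to take out: amber resin 26 (x) x 40 (y) x 22 mm, on it a blue plate 38 x 52 x 4 mm and in its middle an upright rib 12 (x) x 28 (y) x 24 mm to grip; 50 mm tall, about 80 g. Origin: centre of the resin's underside, z up to the rib. In the mould its axes agree with the mould's, the plate rests on the face, origin at mould z -22 mm, 1.5 mm play a side; rib 4 to 28 mm above the face.
- tray: White enamel tray with dark rim, 228 (x) x 342 (y) x 31 mm, fixed. Origin under the centre; floor 2 mm above the worktop, flat over 184 x 298 mm. y along its long side.
- block_white: Finished block of the same shape with a white holder (same axes and sizes as the blue one), standing in the tray, first in the row. Bystander.
- block_yellow: Finished block of the same shape and axes, yellow holder, standing in the tray, second in the row, 70 to 80 mm from the white one. The row runs along its y: white to its -y, the free place to its +y. A 23 mm gap between holder plates means 75 mm between centres. Bystander.
- amber_bottle: Amber bottle with orange cap, 51 mm across, 89 mm tall, behind the mould. Origin under its centre. Bystander.
- beaker: Small glass beaker, 45 mm across, 57 mm tall, behind the mould. Origin under its centre. Bystander.

How it is judged:
By the outcome, as a careful person would: the job done as asked, in the order asked, and still so for the second after the job is handed in, with the robot touching nothing.
It also fails if it takes over 51 s, if anything falls off the work surface, if the arm or the gripper's body presses on something with over 40 N, if the wrist force passes 120 N, or if a joint passes its speed limit or range.

## Working session

There is one attempt and no reset: what is moved stays moved. The work goes in short steps, Python scripts to look and compute and a tool call to move; the robot and the scene stay as the last step left them, time stands still between calls to the robot, and variables do not carry over. Pictures are saved under pics/ and viewed, at most 12 in all, crops included, and the job is handed in when it is done.

```bash
ls; mkdir -p pics; python3 - <<'E'
from cell import ctrl
import cv2
s=ctrl.read_state();print(s['clock'],s['eef_pos'],s['tool_rot'],s['width'])
for n in("scene","top"):
    cv2.imwrite(f"pics/{n}0.png",ctrl.get_image(n));print(ctrl.calibration(n))
print(ctrl.calibration("wrist"))
E
```

```text
cell.py
pics
0.0 [ 255.17912477 -597.14115551  230.37573807] [-3.13967473e+00  1.44862423e-05  4.03785077e-01] 85.90260989272251
{'fx': 389.638317593671, 'fy': 389.638317593671, 'cx': 323.1404130390697, 'cy': 199.44817972749456, 'rvec': array([ 2.15846999, -0.79071468,  0.39640192]), 'tvec': array([-477.17508154,  334.27249066,  578.71180594])}
{'fx': 433.0674040418541, 'fy': 433.0674040418541, 'cx': 320.84294079142853, 'cy': 200.3981110061993, 'rvec': array([ 2.16832731, -2.1208855 ,  0.15634298]), 'tvec': array([ -10.22054478,  613.40546137, 1157.75535351])}
{'fx': 276.9614835633356, 'fy': 276.9614835633356, 'cx': 319.68656398851846, 'cy': 197.1563416258011, 'hand_eye': array([[ 5.15350834e-04, -9.57533134e-01, -2.88322790e-01,
         7.37305234e+01],
       [ 9.99999810e-01,  5.91213465e-04, -1.76037927e-04,
        -9.84212675e-01],
       [ 3.39022464e-04, -2.88322645e-01,  9.57533257e-01,
        -1.43144931e+02],
       [ 0.00000000e+00,  0.00000000e+00,  0.00000000e+00,
         1.00000000e+00]])}
```

View pics/top0.png

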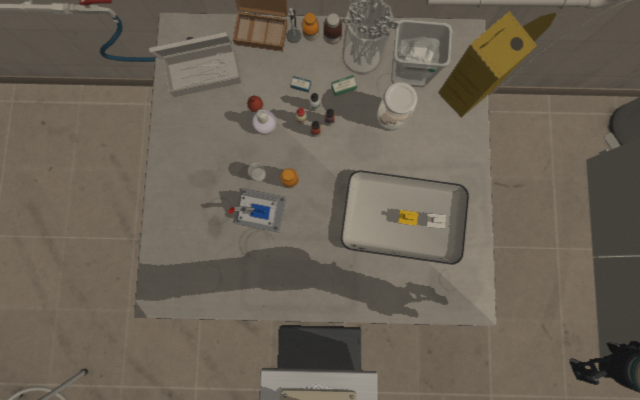

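View pics/scene0.png

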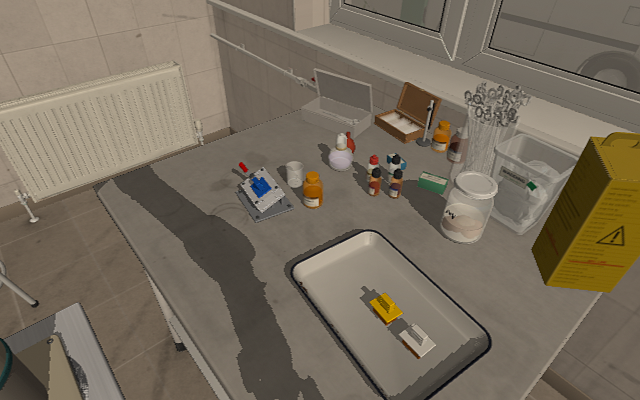

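```bash
cat > h.py <<'E'
from cell import ctrl
import cv2,numpy as np
from scipy.spatial.transform import Rotation as R
def ray(n,uv,s=None):
    c=ctrl.calibration(n)
    d=np.array([(uv[0]-c['cx'])/c['fx'],(uv[1]-c['cy'])/c['fy'],1])
    if n=='wrist':
        T=np.eye(4);T[:3,:3]=R.from_euler('xyz',s['tool_rot']).as_matrix();T[:3,3]=s['eef_pos'];T=T@c['hand_eye']
        return T[:3,3],T[:3,:3]@d
    M=cv2.Rodrigues(np.array(c['rvec']))[0];return -M.T@c['tvec'],M.T@d
def atz(n,uv,z,s=None):
    o,d=ray(n,uv,s);return o+d*(z-o[2])/d[2]
def crop(im,x,y,w,h,W,H):return cv2.resize(im[y:y+h,x:x+w],(W,H),interpolation=cv2.INTER_CUBIC)
E
python3 - <<'E'
from h import *
t=cv2.imread('pics/top0.png');s=cv2.imread('pics/scene0.png')
m=np.vstack([np.hstack([crop(t,220,180,80,60,400,300),crop(t,380,190,80,60,400,300)]),np.hstack([crop(s,225,155,80,60,400,300),crop(s,360,285,80,60,400,300)])])
cv2.imwrite('pics/m1.png',m)
for uv,z in [((260,211),60),((408,218),28),((437,221),28),((289,178),80),((257,172),50)]:print(uv,atz('top',uv,z).round())
for uv,z in [((261,187),60),((386,308),28),((418,340),28)]:print(uv,atz('scene',uv,z).round())
E
```

```text
(260, 211) [578. 169.  60.]
(408, 218) [ 572. -242.   28.]
(437, 221) [ 565. -323.   28.]
(289, 178) [668.  91.  80.]
(257, 172) [689. 183.  50.]
(261, 187) [577. 167.  60.]
(386, 308) [ 573. -242.   28.]
(418, 340) [ 568. -321.   28.]
```

View pics/m1.png

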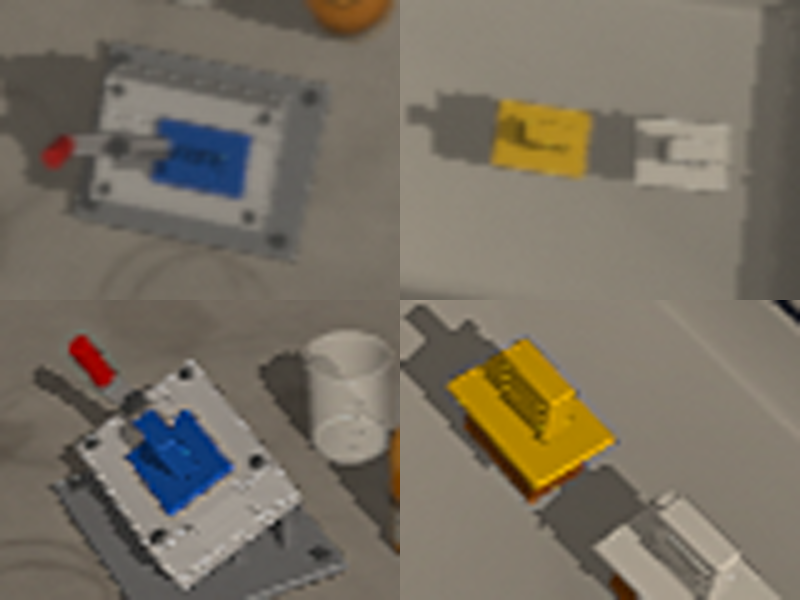

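```bash
cat >> h.py <<'E'
def mould(psi,t=25):return R.from_euler('z',psi).as_matrix()@R.from_euler('y',-t,degrees=True).as_matrix()
def tool(M,yaw=0): # tool x=frame y, tool y=frame x, z=-frame z, then yaw about frame z
    return M@R.from_euler('z',yaw).as_matrix()@np.array([[0,1,0],[1,0,0],[0,0,-1.]])
def plan(p,Rt):
    s=ctrl.read_state();Rc=R.from_euler('xyz',s['tool_rot']).as_matrix()
    np.set_printoptions(suppress=True,precision=4)
    d=np.array(p)-s['eef_pos'];r=R.from_matrix(Rc.T@Rt).as_rotvec()
    print('t',s['clock'],'shift(tool now)',(Rc.T@d).round(1),np.linalg.norm(d).round(),'rot',r,np.linalg.norm(r).round(3),'shift(after rot)',(Rt.T@d).round(1))
E
python3 - <<'E'
from h import *
M=mould(-.14);plan(np.array([572,168,52])+M@[0,10,110],tool(M))
E
```

```text
t 0.1 shift(tool now) [ 557.4 -611.6   79.8] 831.0 rot [-0.3986  0.2231 -1.0103] 1.109 shift(after rot) [811.9 112.1 139.2]
```

Careful with the scale: shifts go in shares of 50 mm and turns go in units of 0.2 rad. That gives: -36 mm is -0.72, 32.8 mm is 0.656.

Call:
nudge_tcp --motion '[[[0.656,-0.72,0.094],[0,0,0],85],[[0.656,-0.72,0.094],[0,0,0],85],[[0.656,-0.72,0.094],[0,0,0],85],[[0.656,-0.72,0.094],[0,0,0],85],[[0.656,-0.72,0.094],[0,0,0],85],[[0.656,-0.72,0.094],[0,0,0],85],[[0.656,-0.72,0.094],[0,0,0],85],[[0.656,-0.72,0.094],[0,0,0],85],[[0.656,-0.72,0.094],[0,0,0],85]]'

```text
clock: 1.0
eef_pos: [399.8, -181.9, 188.8]
tool_rot: [-3.142, -0.0, 0.403]
force: [1.2, -0.2, -0.3]
width: 85.3
gripper_force: 0.0
```

Call:
nudge_tcp --motion '[[[0.656,-0.72,0.094],[-0.25,0.14,-0.63],85],[[0.656,-0.72,0.094],[-0.25,0.14,-0.63],85],[[0.656,-0.72,0.094],[-0.25,0.14,-0.63],85],[[0.656,-0.72,0.094],[-0.25,0.14,-0.63],85]]'

```text
clock: 1.4
eef_pos: [430.6, -0.9, 164.3]
tool_rot: [2.929, -0.056, 0.898]
force: [0.8, -1.6, -0.5]
width: 85.1
gripper_force: 0.0
```

```bash
python3 - <<'E'
from h import *
M=mould(-.14);plan(np.array([572,168,52])+M@[0,10,110],tool(M))
E
```

```text
t 1.4 shift(tool now) [204.1 -44.1  15.2] 209.0 rot [-0.2029  0.1181 -0.5236] 0.574 shift(after rot) [197.  58.  41.]
```

Scaled: 48 mm is 0.96, 30 mm is 0.6, -0.13 rad is -0.65.

Call:
nudge_tcp --motion '[[[0.96,-0.18,0.06],[-0.25,0.15,-0.65],85],[[0.96,-0.18,0.06],[-0.25,0.15,-0.65],85],[[0.96,0.04,0.1],[-0.25,0.15,-0.65],85],[[0.6,0.18,0.12],[-0.25,0.15,-0.65],85],[[0,0,0],[0,0,0],85]]'

```text
clock: 1.9
eef_pos: [504.8, 120.8, 156.6]
tool_rot: [2.749, -0.015, 1.332]
force: [-0.4, -0.8, -0.6]
width: 85.0
gripper_force: 0.0
```

```bash
python3 - <<'E'
from h import *
M=mould(-.14);plan(np.array([572,168,52])+M@[0,10,110],tool(M))
E
```

```text
t 1.9 shift(tool now) [67.   4.1  8.1] 68.0 rot [-0.0433  0.0261 -0.0964] 0.109 shift(after rot) [66.1 10.2 10.1]
```

Call:
nudge_tcp --motion '[[[0.68,0.04,0.08],[-0.215,0.13,-0.48],85],[[0.66,0.08,0.08],[0,0,0],85],[[0,0,0],[0,0,0],85]]'

```text
clock: 2.2
eef_pos: [526.4, 185.3, 152.5]
tool_rot: [2.707, -0.003, 1.424]
force: [-0.0, -0.6, 0.4]
width: 84.9
gripper_force: 0.0
```

```bash
python3 - <<'E'
from h import *
M=mould(-.14);plan(np.array([572,168,52])+M@[0,10,110],tool(M))
s=ctrl.read_state();im=ctrl.get_image('wrist');cv2.imwrite('pics/w1.png',im)
import json;json.dump({k:np.array(s[k]).tolist() for k in('eef_pos','tool_rot')},open('w1.json','w'))
cv2.imwrite('pics/w1c.png',crop(im,120,0,400,300,800,600))
E
```

```text
t 2.2 shift(tool now) [-0.7  0.6  1.2] 2.0 rot [-0.0016 -0.0003 -0.0074] 0.008 shift(after rot) [-0.7  0.6  1.2]
```

View pics/w1c.png

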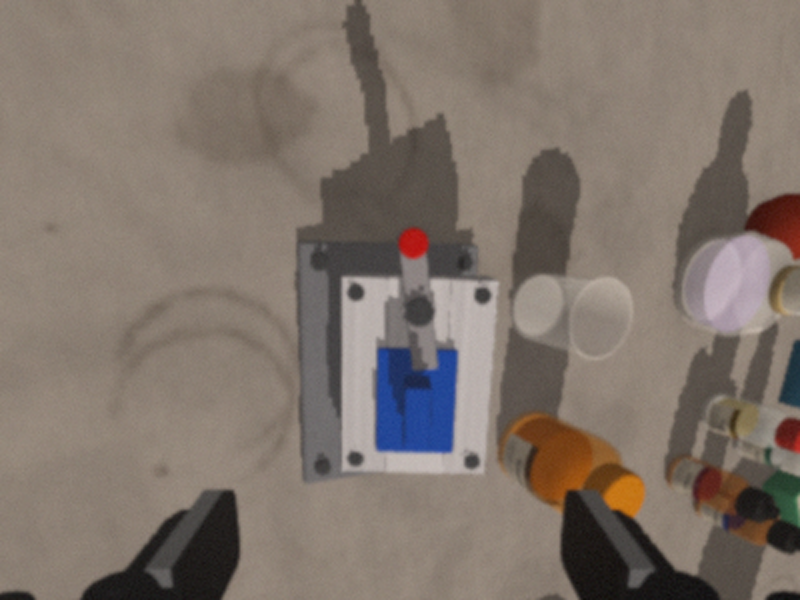

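```bash
cat > fit.py <<'E'
from h import *
import json
from scipy.optimize import least_squares
def proj(n,P,s=None):
    c=ctrl.calibration(n);P=np.atleast_2d(P)
    if n=='wrist':
        T=np.eye(4);T[:3,:3]=R.from_euler('xyz',s['tool_rot']).as_matrix();T[:3,3]=s['eef_pos'];T=np.linalg.inv(T@c['hand_eye'])
        C=P@T[:3,:3].T+T[:3,3]
    else:C=P@cv2.Rodrigues(np.array(c['rvec']))[0].T+c['tvec']
    return np.c_[c['fx']*C[:,0]/C[:,2]+c['cx'],c['fy']*C[:,1]/C[:,2]+c['cy']]
E
python3 - <<'E'
from fit import *
s=json.load(open('w1.json'))
px=np.array([(341,277),(498,279),(485,473),(342,472),(377,348),(457,349),(453,451),(377,451)])/2+[120,0]
L=np.array([(-36,58,0),(36,58,0),(36,-38,0),(-36,-38,0),(-19,26,4),(19,26,4),(19,-26,4),(-19,-26,4.)])
def f(p):
    r=(proj('wrist',L@mould(p[3],p[4]).T+p[:3],s)-px).ravel();return np.r_[r,(p[2]-52)/1.5,(p[4]-25)/.5]
q=least_squares(f,[572,168,52,-.14,25]);print(q.x,q.fun.round(1))
p=q.x;M=mould(p[3],p[4])
for n in('top','scene'):print(n,proj(n,L@M.T+p[:3]).round(1).tolist())
for z,uv in((37.5,(413,242)),(9.5,(419,311))):
    o,d=ray('wrist',np.array(uv)/2+[120,0],s);o=M.T@(o-p[:3]);d=M.T@d;print(o+d*(z-o[2])/d[2])
E
```

```text
[ 5.80476158e+02  1.71927572e+02  5.20806272e+01 -1.65930447e-01
  2.49460377e+01] [-0.3 -0.1 -0.3  0.2  0.  -0.3  0.4 -0.9 -0.1 -0.1  0.5  0.1  0.1  0.9
 -0.4  0.3  0.1 -0.1]
top [[237.2, 218.8], [240.2, 194.3], [274.7, 200.8], [271.1, 225.2], [248.9, 215.7], [250.6, 202.7], [269.2, 206.2], [267.4, 219.2]]
scene [[240.2, 184.4], [263.2, 167.0], [280.3, 187.5], [255.9, 206.2], [250.0, 186.2], [262.4, 176.7], [271.6, 188.1], [258.8, 198.0]]
[-3.98284604 74.36528103 37.5       ]
[ 0.06742916 44.21148989  9.5       ]
```

```bash
cat >> h.py <<'E'
P0=np.array([580.5,171.9,52.1]);MM=mould(-.166,25)
def mp(x,y,z):return P0+MM@[x,y,z]
def inm():
    s=ctrl.read_state();return (MM.T@(np.array(s['eef_pos'])-P0)).round(1)
E
python3 - <<'E'
from h import *
plan(mp(-4,74,50),tool(MM,.785));print(inm())
E
```

```text
t 2.25 shift(tool now) [72.6  5.  65. ] 98.0 rot [ 0.0012 -0.0073 -0.7713] 0.771 shift(after rot) [49.  54.4 64.5]
[ -7.9   0.9 114.5]
```

Scaled: 27.2 mm is 0.544, 24.5 mm is 0.49, -0.1286 rad is -0.643.

Call:
nudge_tcp --motion '[[[0,0,0.14],[0,-0.005,-0.643],24],[[0,0,0.14],[0,-0.005,-0.643],24],[[0,0,0.14],[0,-0.005,-0.643],24],[[0,0,0.14],[0,-0.005,-0.643],24],[[0,0,0.14],[0,-0.005,-0.643],24],[[0,0,0.14],[0,-0.005,-0.643],24],[[0.49,0.544,0.22],[0,0,0],24],[[0.49,0.544,0.22],[0,0,0],24],[[0,0,0],[0,0,0],24]]'

```text
clock: 3.15
eef_pos: [568.4, 252.5, 95.6]
tool_rot: [2.82, 0.3, 2.143]
force: [-0.3, 0.5, -0.7]
width: 23.6
gripper_force: 0.0
```

```bash
python3 - <<'E'
from h import *
plan(mp(-4,74,14),tool(MM,.785));print(inm())
E
```

```text
t 3.15 shift(tool now) [-3.  -2.3 36.1] 36.0 rot [ 0.0039 -0.0043  0.0012] 0.006 shift(after rot) [-2.8 -2.1 36.1]
[-4.5 77.5 50.1]
```

Call:
nudge_tcp --motion '[[[-0.06,-0.046,0],[0.015,-0.02,0],24],[[0,0,0.32],[0,0,0],24],[[0,0,0.4],[0,0,0],24],[[0,0,0],[0,0,0],24]]'

```text
clock: 3.55
eef_pos: [582.6, 237.0, 62.7]
tool_rot: [2.829, 0.311, 2.137]
force: [-0.4, -0.4, 0.8]
width: 24.0
gripper_force: 0.0
```

```bash
python3 - <<'E'
from h import *
plan(mp(-4,74,14),tool(MM,.785));print(inm())
cv2.imwrite('pics/w2.png',crop(ctrl.get_image('wrist'),120,100,400,300,800,600))
E
```

```text
t 3.55 shift(tool now) [ 7.2  6.2 -0.9] 10.0 rot [-0.0068  0.008  -0.0011] 0.011 shift(after rot) [ 7.2  6.3 -0.8]
[-3.4 64.5 13.2]
```

View pics/w2.png

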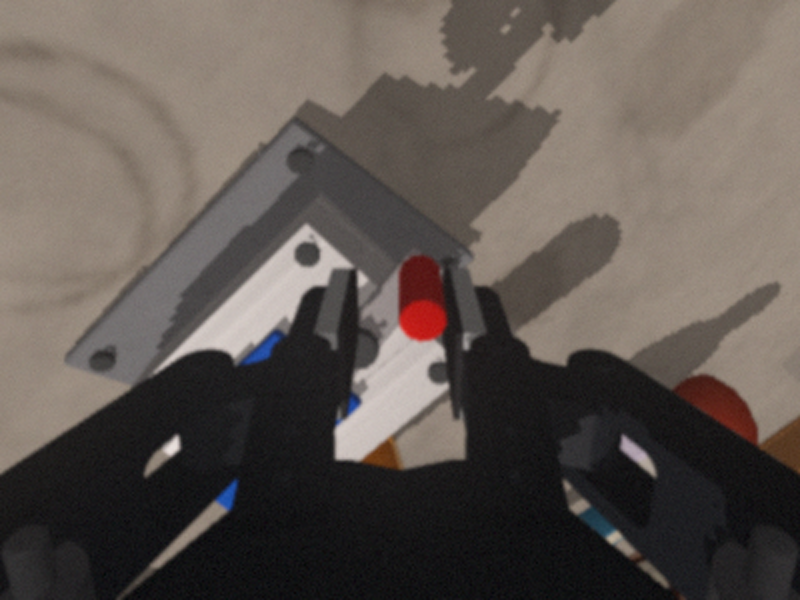

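Scaled: -1 mm is -0.02, 7 mm is 0.14.

Call:
nudge_tcp --motion '[[[0.14,0.12,-0.02],[0,0,0],24],[[0,0,0],[0,0,0],24],[[0,0,0],[0,0,0],24]]'

```text
clock: 3.9
eef_pos: [583.4, 250.0, 65.5]
tool_rot: [2.824, 0.308, 2.139]
force: [-0.5, -0.4, 0.2]
width: 24.1
gripper_force: 0.0
```

```bash
python3 - <<'E'
from h import *
plan(mp(-4,74,14),tool(MM,.785));print(inm())
E
```

```text
t 3.9 shift(tool now) [-2.1 -2.9  2.4] 4.0 rot [-0.0012  0.0052  0.0004] 0.005 shift(after rot) [-2.2 -2.9  2.4]
[-3.5 77.5 16.4]
```

Scaled: -1.2 mm is -0.024, 1 mm is 0.02.

Call:
nudge_tcp --motion '[[[0.016,-0.16,0.02],[0,0,0],24],[[0.016,-0.16,0.02],[0,0,0],24],[[0.022,-0.116,0],[0,0,0],24],[[0.022,-0.116,0],[0,0,0],24],[[-0.024,-0.116,0],[0,0,0],24],[[-0.024,-0.116,0],[0,0,0],24],[[0,0,0],[0,0,0],24]]'

```text
clock: 4.6
eef_pos: [554.0, 228.1, 51.3]
tool_rot: [2.824, 0.308, 2.14]
force: [0.1, 0.3, 0.5]
width: 24.0
gripper_force: 0.0
```

```bash
python3 - <<'E'
from h import *
plan(mp(-34.2,38.5,14),tool(MM,.785));print(inm())
E
```

```text
t 4.6 shift(tool now) [ -7.6 -10.1   0.3] 13.0 rot [-0.0012  0.0044  0.0011] 0.005 shift(after rot) [ -7.7 -10.1   0.2]
[-32.5  51.   14.2]
```

Call:
nudge_tcp --motion '[[[-0.076,-0.1,0],[0,0,0],24],[[-0.076,-0.1,0],[0,0,0],24],[[0,-0.02,0],[0,0,0],24],[[0,0,0],[0,0,0],24]]'

```text
clock: 5.0
eef_pos: [550.9, 216.1, 50.6]
tool_rot: [2.822, 0.309, 2.139]
force: [2.0, 1.9, 3.8]
width: 24.3
gripper_force: 1.6
```

```bash
python3 - <<'E'
from h import *
plan(mp(-34.2,38.5,14),tool(MM,.785));print(inm())
cv2.imwrite('pics/w3.png',crop(ctrl.get_image('wrist'),120,100,400,300,800,600))
E
```

```text
t 5.0 shift(tool now) [ 0.2 -0.4  0. ] 0.0 rot [0.0003 0.0056 0.0006] 0.006 shift(after rot) [ 0.2 -0.4  0. ]
[-33.7  38.7  14. ]
```

View pics/w3.png

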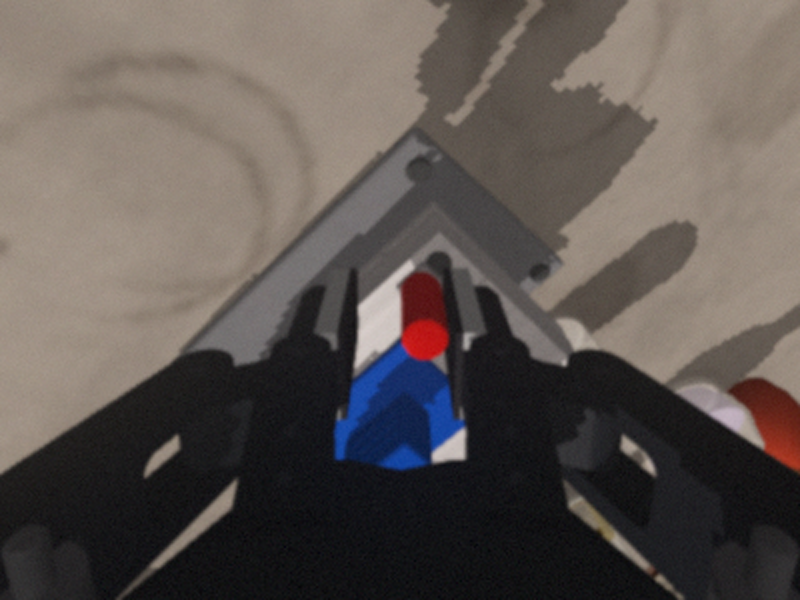

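Call:
nudge_tcp --motion '[[[-0.03,-0.03,0],[0,0,0],24],[[-0.02,-0.02,0],[0,0,0],24],[[0,0,0],[0,0,0],24]]'

```text
clock: 5.35
eef_pos: [550.8, 215.9, 50.6]
tool_rot: [2.82, 0.306, 2.143]
force: [4.4, 6.9, 0.7]
width: 24.2
gripper_force: 4.0
```

```bash
python3 - <<'E'
from h import *
print(inm())
E
```

```text
[-33.8  38.5  14.1]
```

Call:
nudge_tcp --motion '[[[0.05,0.16,0],[0,0,0],24],[[0,0,-0.4],[0,0,0],28],[[0,0,-0.6],[0,0,0],40],[[0,0,-0.4],[0,0,0],40],[[0,0,0],[0,0,0],40]]'

```text
clock: 5.85
eef_pos: [523.9, 224.5, 116.3]
tool_rot: [2.823, 0.308, 2.14]
force: [-0.1, 0.8, 0.1]
width: 40.3
gripper_force: 0.0
```

```bash
python3 - <<'E'
from h import *
print(inm());plan(mp(0,0,60),tool(MM))
E
```

```text
[-31.4  42.5  85.4]
t 5.85 shift(tool now) [-52.1  -7.9  25.6] 59.0 rot [0.0015 0.0043 0.7854] 0.785 shift(after rot) [-42.5  31.4  25.4]
```

Call:
nudge_tcp --motion '[[[0,0,0.08],[0,0.005,0.655],40],[[0,0,0.08],[0,0.005,0.655],40],[[0,0,0.08],[0,0.005,0.655],40],[[0,0,0.08],[0,0.005,0.655],40],[[0,0,0.08],[0,0.005,0.655],40],[[0,0,0.08],[0,0.005,0.655],40],[[-0.42,0.314,0],[0,0,0],40],[[-0.42,0.314,0],[0,0,0],40],[[0,0,0],[0,0,0],40],[[0,0,0],[0,0,0],40]]'

```text
clock: 6.85
eef_pos: [555.6, 175.0, 105.3]
tool_rot: [2.707, -0.0, 1.403]
force: [0.4, 0.1, 0.1]
width: 40.0
gripper_force: 0.0
```

```bash
python3 - <<'E'
from h import *
print(inm());plan(mp(0,0,60),tool(MM))
cv2.imwrite('pics/w4.png',crop(ctrl.get_image('wrist'),120,100,400,300,800,600))
E
```

```text
[-0.2 -1.1 58.8]
t 6.85 shift(tool now) [ 1.1  0.2 -1.2] 2.0 rot [-0.0015  0.0007 -0.0017] 0.002 shift(after rot) [ 1.1  0.2 -1.2]
```

View pics/w4.png

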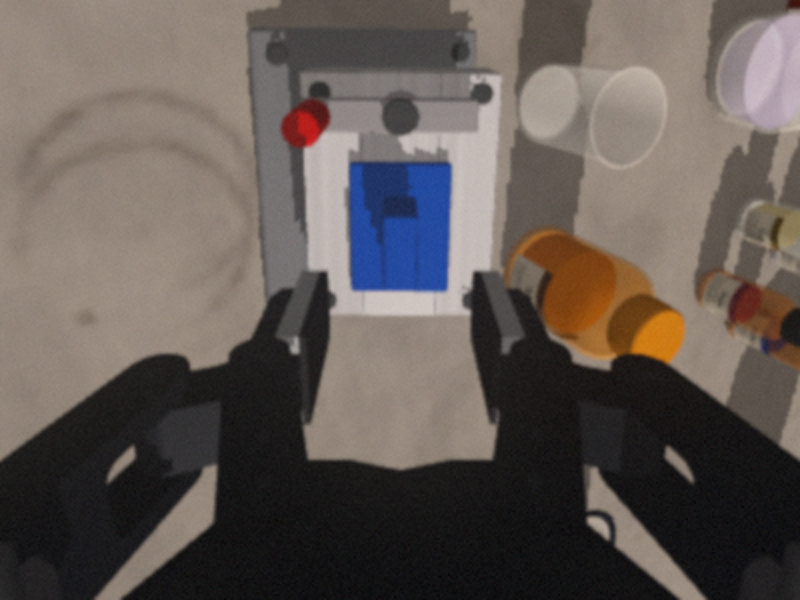

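Call:
nudge_tcp --motion '[[[0.02,0,0.3],[-0.005,0.005,-0.01],40],[[0,0,0.3],[0,0,0],40],[[0,0,0.24],[0,0,0],34],[[0,0,0.12],[0,0,0],28],[[0,0,0.06],[0,0,0],24],[[0,0,0],[0,0,0],24],[[0,0,0],[0,0,0],24]]'

```text
clock: 7.6
eef_pos: [577.2, 174.4, 60.3]
tool_rot: [2.704, -0.001, 1.408]
force: [0.2, 0.1, 0.3]
width: 23.9
gripper_force: 0.0
```

```bash
python3 - <<'E'
from h import *
print(inm());plan(mp(0,0,7.5),tool(MM))
E
```

```text
[0.1 1.9 9. ]
t 7.6 shift(tool now) [-1.9 -0.1  1.5] 2.0 rot [ 0.001  -0.0026  0.0025] 0.004 shift(after rot) [-1.9 -0.1  1.5]
```

Call:
nudge_tcp --motion '[[[-0.03,0,0.02],[0.005,-0.01,0.01],18],[[0,0,0],[0,0,0],14],[[0,0,0],[0,0,0],8],[[0,0,0],[0,0,0],8],[[0,0,0],[0,0,0],8],[[0,0,0],[0,0,0],8]]'

```text
clock: 8.2
eef_pos: [577.5, 172.5, 59.6]
tool_rot: [2.705, -0.0, 1.405]
force: [-3.0, -0.1, 5.4]
width: 10.9
gripper_force: 59.6
```

```bash
python3 - <<'E'
from h import *
print(inm());plan(mp(0,0,7.5),tool(MM))
E
```

```text
[0.4 0.1 8.1]
t 8.2 shift(tool now) [-0.1 -0.4  0.6] 1.0 rot [ 0.0005 -0.0004  0.0001] 0.001 shift(after rot) [-0.1 -0.4  0.6]
```

Scaled: -2 mm is -0.04.

Call:
nudge_tcp --motion '[[[0,0,-0.04],[0,0,0],8],[[0,0,-0.04],[0,0,0],8],[[0,0,-0.04],[0,0,0],8],[[0,0,0],[0,0,0],8]]'

```text
clock: 8.6
eef_pos: [575.0, 173.0, 64.8]
tool_rot: [2.705, -0.0, 1.405]
force: [0.3, 0.1, -0.1]
width: 11.0
gripper_force: 59.0
```

```bash
python3 - <<'E'
from h import *
s=ctrl.read_state();print(inm(),(MM.T@s['force']).round(1),s['torque'])
E
```

```text
[ 0.3  0.2 13.8] [ 0.2  0.2 -0.3] [ 0.0737094  0.5204538 -0.051172 ]
```

Call:
nudge_tcp --motion '[[[0,0,-0.06],[0,0,0],8],[[0,0,-0.06],[0,0,0],8],[[0,0,-0.06],[0,0,0],8],[[0,0,-0.06],[0,0,0],8],[[0,0,-0.06],[0,0,0],8],[[0,0,-0.08],[0,0,0],8],[[0,0,-0.1],[0,0,0],8],[[0,0,-0.2],[0,0,0],8],[[0,0,-0.3],[0,0,0],8],[[0,0,-0.4],[0,0,0],8],[[0,0,-0.4],[0,0,0],8],[[0,0,0],[0,0,0],8]]'

```text
clock: 9.8
eef_pos: [537.9, 180.1, 147.5]
tool_rot: [2.703, -0.003, 1.406]
force: [0.2, 0.7, -1.2]
width: 11.0
gripper_force: 58.9
```

```bash
python3 - <<'E'
from h import *
s=ctrl.read_state();print(inm(),(MM.T@s['force']).round(1),s['torque'])
a=crop(ctrl.get_image('wrist'),120,100,400,300,400,300);im=ctrl.get_image('scene');b=crop(im,180,80,200,150,400,300)
t=ctrl.get_image('top')
cv2.imwrite('pics/m2.png',np.vstack([np.hstack([a,b]),np.hstack([crop(t,390,198,60,45,400,300),crop(im,360,285,80,60,400,300)])]))
cv2.imwrite('pics/top1.png',t)
E
```

```text
[  1.1   1.  104.8] [-0.5  0.7 -1.1] [0.14859828 0.4314728  0.00131412]
```

View pics/m2.png

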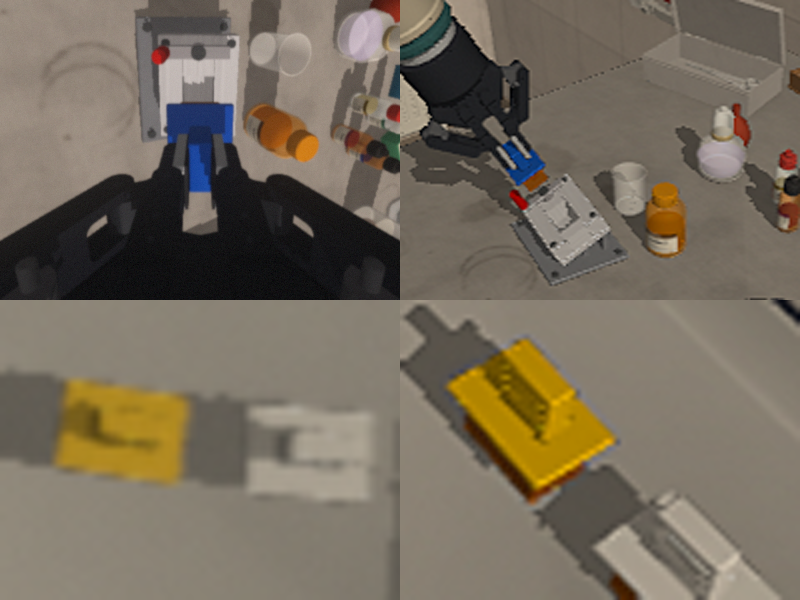

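```bash
python3 - <<'E'
from h import *
plan([568,-310,190],tool(mould(-.09,0)))
E
```

```text
t 9.95 shift(tool now) [-477.3  118.9    5.9] 492.0 rot [ 0.4363  0.0166 -0.0746] 0.443 shift(after rot) [-484.3   73.7  -44.9]
```

Scaled: -9 mm is -0.18, 0.0873 rad is 0.4365.

Call:
nudge_tcp --motion '[[[0,0,-0.18],[0.4365,0.0165,-0.075],8],[[0,0,-0.18],[0.4365,0.0165,-0.075],8],[[0,0,-0.18],[0.4365,0.0165,-0.075],8],[[0,0,-0.18],[0.4365,0.0165,-0.075],8],[[0,0,-0.18],[0.4365,0.0165,-0.075],8]]'

```text
clock: 10.45
eef_pos: [531.3, 176.1, 178.3]
tool_rot: [3.046, 0.014, 1.457]
force: [1.3, -0.4, -0.6]
width: 10.7
gripper_force: 58.8
```

Call:
nudge_tcp --motion '[[[-0.48,0.08,0],[0,0,0],8],[[-0.92,0.14,0],[0,0,0],8],[[-0.92,0.14,0],[0,0,0],8],[[-0.92,0.14,0],[0,0,0],8],[[-0.92,0.14,0],[0,0,0],8],[[-0.92,0.14,0],[0,0,0],8],[[-0.92,0.14,0],[0,0,0],8],[[-0.92,0.14,0],[0,0,0],8],[[-0.92,0.14,0],[0,0,0],8],[[-0.92,0.14,0],[0,0,0],8],[[-0.92,0.14,0],[0,0,0],8],[[0,0,0],[0,0,0],8]]'

```text
clock: 11.65
eef_pos: [547.3, -323.0, 190.9]
tool_rot: [3.043, 0.02, 1.444]
force: [0.1, 1.0, -0.7]
width: 10.6
gripper_force: 58.9
```

Call:
nudge_tcp --motion '[[[0,0,0],[0,0,0],8],[[0,0,0],[0,0,0],8]]'

```text
clock: 11.85
eef_pos: [549.8, -311.1, 192.3]
tool_rot: [3.042, 0.013, 1.458]
force: [-0.2, 0.3, -1.4]
width: 10.9
gripper_force: 58.9
```

```bash
python3 - <<'E'
from h import *
import json
plan([568,-310,190],tool(mould(-.09,0)))
s=ctrl.read_state();im=ctrl.get_image('wrist')
json.dump({k:np.array(s[k]).tolist() for k in('eef_pos','tool_rot')},open('w2.json','w'))
cv2.imwrite('pics/w5.png',crop(im,120,0,400,300,800,600));cv2.imwrite('pics/w5full.png',im)
E
```

```text
t 11.85 shift(tool now) [ 3.2 17.6  4. ] 18.0 rot [ 0.0996  0.0146 -0.0217] 0.103 shift(after rot) [ 2.7 18.   2.3]
```

View pics/w5.png

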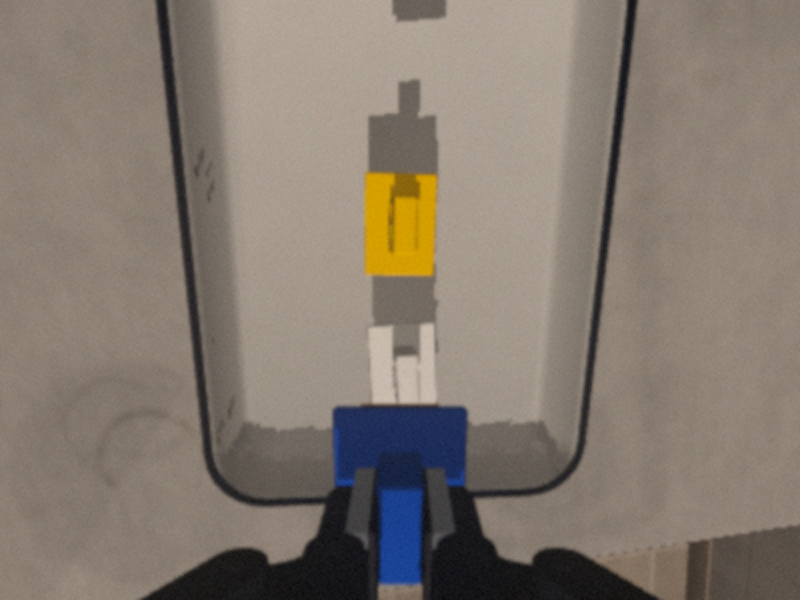

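```bash
python3 - <<'E'
from fit import *
s=json.load(open('w2.json'))
px=np.array([(364,173),(437,174),(434,275),(365,275)])/2+[120,0]
L=np.array([(-19,26),(19,26),(19,-26),(-19,-26.)])
f=lambda p:(proj('wrist',np.c_[L@R.from_euler('z',p[2]).as_matrix()[:2,:2].T+p[:2],[28]*4],s)-px).ravel()
q=least_squares(f,[572,-242,-.09]);print(q.x,q.fun.round(1));p=q.x
for uv in((368,327),(436,324),(380,198)):print(atz('wrist',np.array(uv)/2+[120,0],28,s))
tgt=p[:2]+75*np.array([-np.sin(p[2]),np.cos(p[2])]);print('tgt',tgt)
print(proj('top',[[*p[:2],28]]),proj('scene',[[*p[:2],28]]))
plan([*tgt,75],tool(mould(p[2],0)))
E
```

```text
[ 5.74557905e+02 -2.40180472e+02 -1.19643338e-01] [-0.1 -0.3  0.  -0.2  0.1  0.3 -0.1  0.3]
[ 550.69275499 -291.84975917   28.        ]
[ 588.85684746 -295.09626726   28.        ]
[ 565.54183822 -225.2947327    28.        ]
tgt [ 583.50976283 -165.71662682]
[[407.43268843 216.93330466]] [[385.74200552 307.0389906 ]]
t 11.9 shift(tool now) [149.3   5.4 116.7] 190.0 rot [0.1003 0.0133 0.0091] 0.102 shift(after rot) [147.9  15.8 117.6]
```

Call:
nudge_tcp --motion '[[[0,0,0],[0.25,0.0325,0.015],8],[[0,0,0],[0.25,0.0325,0.015],8],[[0.74,0.08,0.2],[0,0,0],8],[[0.74,0.08,0.4],[0,0,0],8],[[0.74,0.08,0.5],[0,0,0],8],[[0.74,0.08,0.5],[0,0,0],8],[[0,0,0.5],[0,0,0],8],[[0,0,0.24],[0,0,0],8],[[0,0,0],[0,0,0],8],[[0,0,0],[0,0,0],8],[[0,0,0],[0,0,0],8]]'

```text
clock: 13.0
eef_pos: [584.4, -168.5, 77.3]
tool_rot: [3.138, 0.002, 1.451]
force: [-1.1, 0.4, -0.1]
width: 10.8
gripper_force: 58.9
```

```bash
python3 - <<'E'
from h import *
plan([583.2,-165.7,45],tool(mould(-.116,0)))
E
```

```text
t 13.0 shift(tool now) [ 2.7 -1.7 32.2] 32.0 rot [ 0.0035  0.0022 -0.0043] 0.006 shift(after rot) [ 2.7 -1.5 32.3]
```

Scaled: 12 mm is 0.24, 10 mm is 0.2, -0.004 rad is -0.02.

Call:
nudge_tcp --motion '[[[0.054,-0.032,0.2],[0.0175,0.01,-0.02],8],[[0,0,0.24],[0,0,0],8],[[0,0,0.2],[0,0,0],8],[[0,0,0],[0,0,0],8],[[0,0,0],[0,0,0],8],[[0,0,0],[0,0,0],8]]'

```text
clock: 13.6
eef_pos: [582.7, -164.5, 44.1]
tool_rot: [-3.14, -0.001, 1.456]
force: [-0.7, -0.0, -0.6]
width: 10.5
gripper_force: 58.9
```

```bash
python3 - <<'E'
from h import *
plan([583.2,-165.7,33],tool(mould(-.116,0)))
a=ctrl.get_image('scene');cv2.imwrite('pics/m3.png',np.hstack([crop(a,320,240,130,130,400,400),crop(ctrl.get_image('top'),360,185,100,100,400,400)]))
E
```

```text
t 13.6 shift(tool now) [-1.1  0.7 11.1] 11.0 rot [-0.0017 -0.0006  0.0014] 0.002 shift(after rot) [-1.1  0.7 11.1]
```

View pics/m3.png

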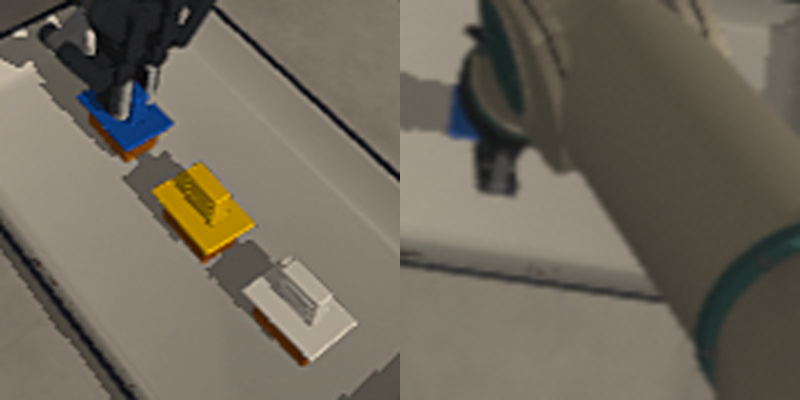

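```bash
python3 - <<'E'
from h import *
k=.325
for n,l,z in(('b',[(173,123),(130,152)],40.2),('y',[(255,225),(207,262)],28),('w',[(357,325),(305,364)],28)):
    print(n,[atz('scene',np.array(c)*k+[320,240],z)[:2].round(1) for c in l])
E
```

```text
b [array([ 598.6, -191.8]), array([ 562.2, -190.2])]
y [array([ 588.8, -269. ]), array([ 548.6, -267.3])]
w [array([ 582.8, -347. ]), array([ 542.8, -342.7])]
```

Scaled: -2.2 mm is -0.044, 2 mm is 0.04, -0.0015 rad is -0.0075.

Call:
nudge_tcp --motion '[[[-0.044,-0.006,0.06],[-0.0075,0,0.005],8],[[0,0,0.06],[0,0,0],8],[[0,0,0.04],[0,0,0],8],[[0,0,0.02],[0,0,0],8],[[0,0,0],[0,0,0],8],[[0,0,0],[0,0,0],8]]'

```text
clock: 14.3
eef_pos: [581.9, -166.6, 35.0]
tool_rot: [-3.141, -0.001, 1.455]
force: [-0.2, -0.0, 0.2]
width: 10.5
gripper_force: 58.9
```

```bash
python3 - <<'E'
from h import *
plan([582.2,-166.7,32],tool(mould(-.116,0)))
E
```

```text
t 14.3 shift(tool now) [-0.   0.3  3. ] 3.0 rot [-0.0006 -0.0006  0.0004] 0.001 shift(after rot) [-0.   0.3  3. ]
```

Call:
nudge_tcp --motion '[[[0,0,0.014],[0,0,0],8],[[0,0,0.014],[0,0,0],8],[[0,0,0.01],[0,0,0],8],[[0,0,0],[0,0,0],8]]'

```text
clock: 14.7
eef_pos: [581.7, -166.8, 33.0]
tool_rot: [-3.141, -0.0, 1.455]
force: [-0.4, -0.3, -0.3]
width: 10.5
gripper_force: 58.9
```

Call:
nudge_tcp --motion '[[[0,0,0.008],[0,0,0],8],[[0,0,0.008],[0,0,0],8],[[0,0,0],[0,0,0],8]]'

```text
clock: 15.0
eef_pos: [581.8, -166.8, 32.2]
tool_rot: [-3.141, -0.0, 1.455]
force: [0.0, 1.1, -1.0]
width: 10.7
gripper_force: 58.9
```

Call:
nudge_tcp --motion '[[[0,0,0.008],[0,0,0],8],[[0,0,0],[0,0,0],8]]'

```text
clock: 15.2
eef_pos: [581.7, -166.8, 31.9]
tool_rot: [-3.141, -0.0, 1.455]
force: [0.2, -0.4, 0.0]
width: 10.6
gripper_force: 58.9
```

Call:
nudge_tcp --motion '[[[0,0,0.008],[0,0,0],8],[[0,0,0],[0,0,0],8]]'

```text
clock: 15.4
eef_pos: [581.8, -166.8, 31.4]
tool_rot: [-3.141, -0.0, 1.455]
force: [0.0, -0.3, -1.4]
width: 10.7
gripper_force: 58.9
```

Careful with the scale: shifts go in shares of 50 mm and turns go in units of 0.2 rad. That gives: 0.4 mm is 0.008.

Call:
nudge_tcp --motion '[[[0,0,0.008],[0,0,0],8],[[0,0,0],[0,0,0],8]]'

```text
clock: 15.6
eef_pos: [581.8, -166.8, 31.3]
tool_rot: [-3.141, -0.0, 1.455]
force: [-0.0, -0.4, 1.0]
width: 10.4
gripper_force: 59.3
```

Call:
nudge_tcp --motion '[[[0,0,0.008],[0,0,0],8],[[0,0,0],[0,0,0],8]]'

```text
clock: 15.8
eef_pos: [581.8, -166.8, 31.3]
tool_rot: [-3.141, -0.0, 1.455]
force: [-2.1, -0.6, 4.7]
width: 10.9
gripper_force: 59.8
```

Call:
nudge_tcp --motion '[[[0,0,0.008],[0,0,0],8],[[0,0,0],[0,0,0],8]]'

```text
clock: 16.0
eef_pos: [581.8, -166.8, 31.3]
tool_rot: [-3.141, 0.0, 1.455]
force: [-2.9, 0.2, 8.0]
width: 10.5
gripper_force: 60.2
```

Scaled: -40 mm is -0.8, -45 mm is -0.9.

Call:
nudge_tcp --motion '[[[0,0,-0.014],[0,0,0],8],[[0,0,0],[0,0,0],16],[[0,0,0],[0,0,0],24],[[0,0,0],[0,0,0],36],[[0,0,0],[0,0,0],36],[[0,0,-0.2],[0,0,0],36],[[0,0,-0.5],[0,0,0],36],[[0,0,-0.8],[0,0,0],36],[[-0.9,0,-0.2],[0,0,0],36],[[-0.9,0,-0.2],[0,0,0],36],[[-0.9,0,-0.2],[0,0,0],36],[[0,0,0],[0,0,0],36]]'

```text
clock: 17.2
eef_pos: [564.4, -311.3, 137.4]
tool_rot: [3.14, 0.007, 1.443]
force: [-0.7, -0.3, -0.1]
width: 36.2
gripper_force: 0.0
```

Call:
nudge_tcp --motion '[[[0,0,0],[0,0,0],36],[[0,0,0],[0,0,0],36]]'

```text
clock: 17.4
eef_pos: [566.6, -299.3, 136.3]
tool_rot: [-3.141, -0.002, 1.457]
force: [-0.3, 0.5, -0.6]
width: 35.9
gripper_force: 0.0
```

```bash
python3 - <<'E'
from h import *
import json
s=ctrl.read_state();json.dump({k:np.array(s[k]).tolist() for k in('eef_pos','tool_rot')},open('w3.json','w'))
a=ctrl.get_image('wrist');b=ctrl.get_image('scene');cv2.imwrite('pics/m4.png',np.hstack([crop(a,220,20,200,260,400,520),crop(b,320,240,100,130,400,520)]))
E
```

```text
(no output)
```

View pics/m4.png

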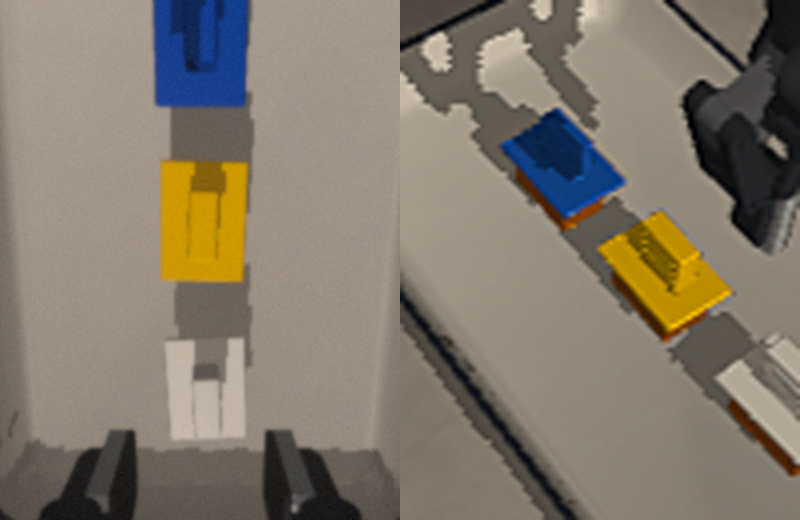

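```bash
python3 - <<'E'
from h import *
import json
s=json.load(open('w3.json'))
f=lambda u,v:atz('wrist',(u/2+220,v/2+20),28,s)[:2]
y=[f(160,160),f(248,161),f(246,282),f(162,282)];b=[f(155,105),f(247,105)]
c=sum(y)/4;u=(y[0]+y[1]-y[2]-y[3]);u/=np.linalg.norm(u);v=np.array([u[1],-u[0]])
m=(b[0]+b[1])/2
print('gap',(m-c)@u-26,'lat',(m-c)@v,'yaw y',-np.arctan2(u[0],u[1]),'yaw b',np.arctan2(*(b[1]-b[0])[::-1]),np.arctan2(*(f(249,0)-f(247,105))[::-1])-np.pi/2,np.arctan2(*(f(153,0)-f(155,105))[::-1])-np.pi/2, [np.linalg.norm(q) for q in(y[1]-y[0],b[1]-b[0])])
print(ctrl.read_state()['clock'])
E
```

```text
gap 22.095571527804616 lat -1.2597394113129832 yaw y -0.11130919524251323 yaw b -0.11358938146818001 -0.10966191349326926 -0.1158871701114712 [np.float64(37.7621124772094), np.float64(38.43163142650558)]
17.5
```

Gap is 22 mm, lateral offset about 1 mm, ribs parallel, and nothing is touching the robot.

```bash
python3 -c "
from cell import ctrl
print(ctrl.finish_job())"
```

```text
the job is handed in; nothing more can be done
None
```

Job handed in at 17.5 s: keeper swung to its stop, blue block drawn out with no jamming and set down on the tray floor as third in the row, 22 mm from the yellow one, about 1 mm off its line with ribs parallel; I saw no sign that the other blocks, the bottle or the beaker moved.

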